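# Cure check on a cast figure plinth

### The job

Turn the sloped resin plinth so that its tall straight back sits flat against the middle of the bent metal stop, standing on the table, and let go of it. Then take the sprung gauge from its wooden block and press its tip on the circle drawn on the plinth's sloping face, held square to that face, gently, so that the plunger goes about half way in. Finish while still holding the gauge there, gripped and pressing, with the robot itself not touching the plinth, and leave everything else on the bench where it is.

Things in the scene. Friction and masses are not known exactly. Their poses are not given: they have to be found in the camera images.
- plinth: Loose cream resin plinth, about 0.17 kg, 64 (its x) by 50 mm (its y), flat parallel sides. Upright back at x = +32 mm, 58 mm tall; flat top from x = +32 to +12 mm; then a face sloping down at 30 degrees to a 33 mm tall front at x = -32 mm. Origin: centre of the underside; z up, x from low front to tall back. Starts 110 to 150 mm before the stop, turned away.
- plinth_back (a point): Middle of the bottom edge of the plinth's tall back (plinth x = +32 mm, z = 0).
- mark (a point): Centre of the drawn circle (16 mm across, with a dot) on the plinth's sloping face, at plinth (-10, +8, 45) mm. Its z axis is square to the sloping face, pointing out (30 degrees from vertical, leaning to the low front); its x runs up the slope.
- stop: Bent aluminium angle fixed to the table: upright plate 120 mm long (its y), 40 mm tall, 5 mm thick, with a flange and two bolts behind it. Origin at the foot of the middle of the upright plate's free flat face, which looks to its -x, roughly towards the robot; z up.
- rack: Wooden block fixed to the table, 60 x 60 x 60 mm, with one upright 19 mm hole through its middle in which the gauge stands. Origin at the centre of its underside, z up.
- gauge: Loose pen-shaped sprung gauge, 0.09 kg, upright in its block. z runs from tip to grip. Origin: underside of its collar (28 mm wide, 6 thick), which rests on the block, 60 mm above the table. Square grip 20 x 20 mm from z = +6 to +54 mm, then a plain 4 mm cap. Below, a 14 mm barrel to z = -36 mm, then the sprung plunger with a 10 mm rubber ball, tip at z = -50 mm when out.
- gauge_tip (a point): The end of the gauge's plunger; it moves with the plunger.
- plunger (a joint): How far the gauge's sprung plunger is pushed in: 0 = fully out, 0.012 m = fully in. It takes 0.6 N to start and 0.3 N more per mm: 2.4 N at half way (6 mm).
- bust: Bystander: painted head about 60 mm tall on an upturned tapered cup 64 mm wide and 70 mm tall (137 mm in all). Origin at the centre of its underside.
- figure: Bystander: standing toy figure, about 195 mm tall, on a round base 70 mm wide. Origin at the centre of its underside.
- blank: Bystander: plain square-topped casting with no slope, 60 x 50 x 50 mm, same resin as the plinth. Origin at the centre of its underside.
- can: Bystander: drinks can, 66 mm wide, 122 mm tall. Origin at the centre of its underside.
- tape: Bystander: empty tape core lying flat, 90 mm wide, 25 mm high. Origin at the centre of its underside.
- jar: Bystander: small jar, 34 mm wide, 42 mm tall, near the gauge's block. Origin at the centre of its underside.
- pot: Bystander: paint pot, 40 mm wide, 50 mm tall, behind the stop. Origin at the centre of its underside.
Things that resemble listed ones, but are neither listed nor needed, are in the scene too. Leave any green or orange look-alike of the stop alone. Leave any turquoise look-alike of the plinth alone.

How it is judged:
By the outcome, as a careful person would: the job done as asked, in the order asked, and still so for the second after the job is handed in, while the arm keeps its last pose, push and grip.
It also fails if it takes over 54 s, if anything falls off the work surface, if the arm or the gripper's body presses on something with over 40 N, if the wrist force passes 120 N, or if a joint passes its speed limit or range.

### The arm

A 7-joint arm with a two-finger parallel gripper is mounted at the origin on the work surface. World frame = base frame: x ahead of the robot, y to its left, z up, the work surface at z = 0. Lengths are in mm, angles in rad, forces in N, time in s.
With the tool pointing down it reaches from about 400 to 875 mm from the base axis. Payload 19.3 kg.
Tool frame: the origin (TCP) lies at the very end of the fingers, on their centre line; the grasp point (between the pads) lies 19 mm behind it (grip_point_offset is the z of the grasp point in the tool frame, in mm); z points along the fingers, y is the line along which they close (so a half turn about z gives the same grasp; the last joint's range is limited). The gripper opens to 85 mm and grips with 20 to 120 N. Pads are 22 mm wide; open, the fingers measure 114 mm over their backs; the gripper's body (76 mm by 85 mm) begins 54 mm behind the grasp point. The pads swing forward as they close: fully open they stand 13 mm farther back than shut.
Start: joints at [1.084, 0.521, -0.036, 1.599, 0.021, 1.021, -0.113], TCP at [252.995, -571.496, 206.791] pointing down, gripper open.
Joint ranges: [-2.91, 2.91], [-0.3, 2.13], [-1.5, 1.42], [0.17, 2.43], [-1.26, 4.41], [0.16, 1.93], [-2.52, 2.52]. Speed limits (rad/s): [1.89, 1.89, 2.39, 2.39, 3.01, 3.01, 3.01].

### API

Orientations are given as a 3x3 rotation matrix whose columns are the frame's x, y, z axes.
In Python, from workcell import movep, movel, goto_joints, open_gripper, clamp, wait, inverse_kinematics, read_state, camera, PlanningError, finish_job, grip_point_offset gives the robot as it stands. Calls block until the motion is done:
- movep(position, orientation): joint-space move of the TCP to a pose.
- movel(position, frame=None, max_speed=150, guard=None): straight line of the TCP; frame=None keeps the orientation; max_speed is the mean speed in mm/s. With guard (N) it stops when the force on the tool has changed by that much, and returns True; else False.
- goto_joints(angles): joint-space move.
- open_gripper() and clamp(): open the fingers fully, or close them until they stop; the grip force is fixed at half the most.
- wait(seconds).
- inverse_kinematics(position, orientation): joint angles nearest the present ones, or None.
- read_state(): the state.
- camera(name): name is "side" or "top"; returns a dict with "image" (420x560x3 uint8, blue, green, red), "range_z" (420x560 float32, mm along the optical axis (not along the pixel's ray), 0 where there is no reading), "fx", "fy", "cx", "cy" (pixels), "dist_coeffs" ([k1, k2, p1, p2, k3] as OpenCV has them; the pictures are not rectified), "cam_to_world" (4x4, takes a point from camera to world coordinates). Camera axes: x right, y up, looking along -z (the intrinsics and any distortion apply to the point x, -y, -z); pixel columns grow to the right and rows downward; lengths in mm; the calibration is good to about 2 mm. A picture is of the moment at which its call begins.
A pose or a line that the arm cannot do raises PlanningError and nothing moves.
- finish_job(): hands the job in; it is judged then, once.
The state is a dict: "time": time; "qpos": joint angles; "qvel": joint speeds; "joint_efforts": joint torques, N m; "eef_pos": TCP position; "tool_rot": TCP orientation; "ft_force": force on the tool from outside, world axes, zero at the start; "torque": the same for the moment, N m; "finger_gap": finger opening in mm; "gripper_force": force on a finger pad.
Only numpy, scipy, OpenCV 4.12 (cv2) and the standard library are available. Lean on these libraries where they do the work, as an engineer would, in place of code of your own. Each camera call takes 0.05 s, during which the arm holds its last target. There are 200 camera calls.

## Working session

There is one attempt and no reset: what is moved stays moved. The work goes in short steps, each a Python script; the robot and the scene stay as the last script left them, time stands still between calls to the robot, and variables do not carry over. Pictures are saved under pics/ and viewed, at most 10 in all, crops included, and the job is handed in when it is done.

```bash
ls; mkdir -p pics
python3 - <<'E'
from workcell import *
import cv2,numpy as np
for n in("top","side"):
    c=camera(n); cv2.imwrite(f"pics/{n}0.png",c["image"]); np.savez(f"{n}0.npz",**{k:np.array(v) for k,v in c.items()})
    print(n,c["fx"],c["fy"],c["cx"],c["cy"],c["dist_coeffs"],np.round(c["cam_to_world"],3).tolist())
s=read_state();print(s); print(grip_point_offset)
E
```

```text
pics
top 478.66706679954825 478.66706679954825 276.4754548409338 215.2911830661082 [0.0174319 0.        0.        0.        0.       ] [[0.097, 0.973, -0.208, 330.941], [-0.995, 0.096, -0.015, -5.14], [0.005, 0.209, 0.978, 1178.995], [0.0, 0.0, 0.0, 1.0]]
side 540.7960256555615 540.7960256555615 276.0987307916022 216.39506959854384 [0.01155983 0.         0.         0.         0.        ] [[-0.983, 0.122, -0.134, 390.904], [-0.181, -0.709, 0.682, 989.156], [-0.012, 0.695, 0.719, 1108.519], [0.0, 0.0, 0.0, 1.0]]
{'time': 0.1, 'qpos': array([ 1.0837798 ,  0.52195842, -0.03635201,  1.59991817,  0.0211963 ,
        1.02109569, -0.11280721]), 'qvel': array([-0.00134612, -0.00250394,  0.00097998, -0.00061419, -0.00037213,
        0.00020475,  0.00051652]), 'joint_efforts': array([ 6.88283995e-03, -9.28485775e+01,  1.98608838e+00, -3.70531082e+01,
        1.83668366e-02,  5.37419299e-03, -2.51153169e-04]), 'eef_pos': array([ 252.88984624, -571.21263411,  206.29227519]), 'tool_rot': array([[ 9.14382153e-01,  4.04851919e-01, -4.50822755e-04],
       [ 4.04852166e-01, -9.14381724e-01,  8.86964983e-04],
       [-5.31346128e-05, -9.93541519e-04, -9.99999505e-01]]), 'ft_force': array([-0.19301553, -0.71805096,  0.04063035]), 'torque': array([-0.06098381, -0.01178409, -0.03968682]), 'gripper_force': 0.0, 'finger_gap': 85.52054749172792}
-18.700000000000003
```

View pics/top0.png

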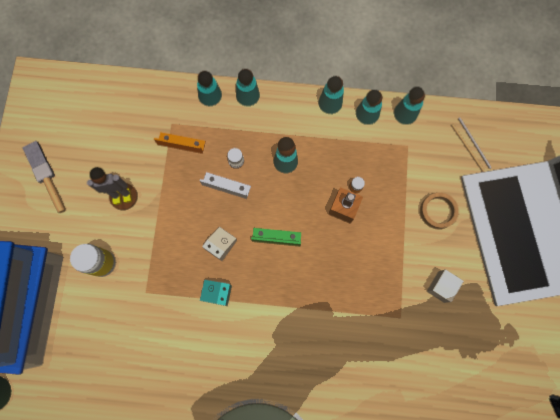

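View pics/side0.png

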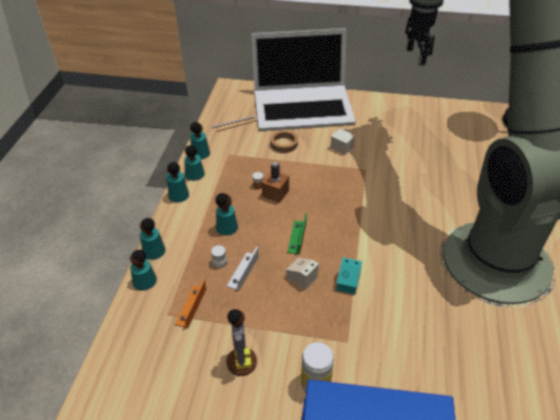

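Top view: cream plinth at (219,243), blank (grey/cream, plain) at (447,285), turquoise look-alike at (215,292); silver stop at (226,186), versus orange (181,142) and green (276,236) look-alikes; rack with gauge at (346,203). The cream piece with slope and circle and the bare-metal angle fit the description. I'll confirm them in a crop.

```bash
cat > h.py <<'E'
import numpy as np,cv2
def load(n): return dict(np.load(n))
def rays(c,uv):
    K=np.array([[c["fx"],0,c["cx"]],[0,c["fy"],c["cy"]],[0,0,1.]],float)
    p=cv2.undistortPoints(np.asarray(uv,float).reshape(-1,1,2),K,np.asarray(c["dist_coeffs"],float)).reshape(-1,2)
    return np.c_[p[:,0],-p[:,1],-np.ones(len(p))]
def onplane(c,uv,z):
    M=np.asarray(c["cam_to_world"]);d=rays(c,uv)@M[:3,:3].T;o=M[:3,3]
    return o+d*((z-o[2])/d[:,2])[:,None]
def cloud(c):
    h,w=c["range_z"].shape;v,u=np.mgrid[:h,:w]
    M=np.asarray(c["cam_to_world"]);r=rays(c,np.c_[u.ravel(),v.ravel()])*c["range_z"].reshape(-1,1)
    return (r@M[:3,:3].T+M[:3,3]).reshape(h,w,3)
E
python3 - <<'E'
from h import *
t=load("top0.npz");s=load("side0.npz")
a=cv2.resize(t["image"][160:275,180:290],None,fx=4,fy=4,interpolation=cv2.INTER_CUBIC)[:460,:440]
b=cv2.resize(s["image"][230:310,215:330],None,fx=3,fy=3,interpolation=cv2.INTER_CUBIC)
o=np.zeros((460,440+b.shape[1],3),np.uint8);o[:a.shape[0],:440]=a;o[:b.shape[0],440:]=b
cv2.imwrite("pics/crop1.png",o)
for c in(t,s):
    P=cloud(c);n="top" if c is t else "side"
    for nm,(u,v) in (dict(plinth=(219,243),stop=(226,186),rack=(346,203),mat=(180,270)) if c is t else dict(plinth=(302,272),stop=(243,268),rack=(276,187),mat=(300,305))).items():
        print(n,nm,P[v,u].round(1))
    S=P.reshape(-1,3)
    for nm,q in dict(plinth=P[243,219] if c is t else P[272,302],rack=P[203,346] if c is t else P[187,276]).items():
        pass
E
```

```text
top plinth [490.1 141.   57.3]
top stop [643.  147.2  10.1]
top rack [ 607.8 -147.2   91.5]
top mat [422.5 235.6  -0.7]
side plinth [490.6 165.9  54.1]
side stop [649.2 137.7   0.9]
side rack [ 609.  -123.5   56.2]
side mat [485.6 224.6  -2.1]
```

View pics/crop1.png

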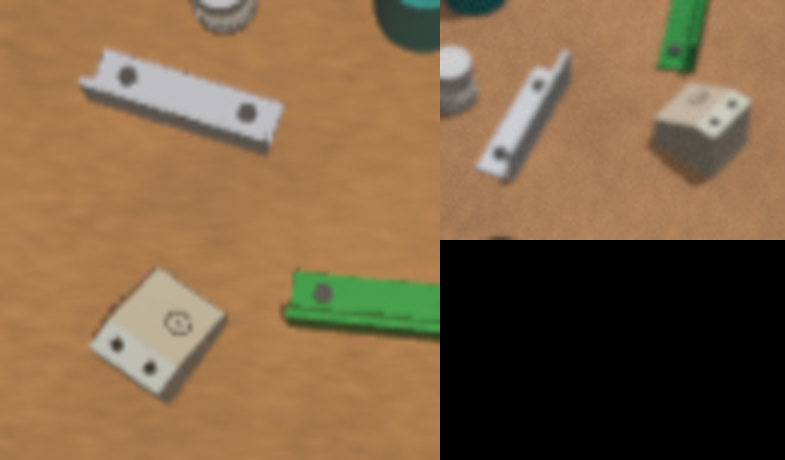

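The crop shows the plinth's flat top (two holes) at lower left, about top pixel (211,252), with the circle at (224,240) on the slope facing upper right, so its back faces away from the stop. The silver stop's plate is the dark band on its near side. Next I'll measure the edges, and the gauge.

Run:
```python
from h import *
t=load("top0.npz");s=load("side0.npz")
im=t["image"];F=8
def crop(c,u0,v0,u1,v1,F): return cv2.resize(c["image"][v0:v1,u0:u1],None,fx=F,fy=F,interpolation=cv2.INTER_CUBIC)
def up(p,u0,v0): return (np.asarray(p,float)+.5)/F-.5+[u0,v0]
def mask(u0,v0,u1,v1,sat,lo,hi=256,c=t):
    h=cv2.cvtColor(crop(c,u0,v0,u1,v1,F),cv2.COLOR_BGR2HSV).astype(int)
    m=((h[...,1]<sat)&(h[...,2]>=lo)&(h[...,2]<hi)).astype(np.uint8)
    n,l,st,_=cv2.connectedComponentsWithStats(m);k=1+st[1:,4].argmax();return (l==k).astype(np.uint8)
m=mask(198,222,242,264,110,140)
m=cv2.morphologyEx(m,cv2.MORPH_CLOSE,np.ones((25,25)))
c=max(cv2.findContours(m,0,1)[0],key=cv2.contourArea)
q=cv2.approxPolyDP(cv2.convexHull(c),12,True)[:,0];print("plinth",up(q,198,222).round(2).tolist())
for p in up(q,198,222): print(onplane(t,p,58).round(1),onplane(t,p,33).round(1))
for nm,lo,hi in(("bright",140,256),("all",60,256)):
    m=mask(196,166,256,202,70,lo,hi); c=max(cv2.findContours(m,0,1)[0],key=cv2.contourArea)
    q=cv2.approxPolyDP(cv2.convexHull(c),10,True)[:,0];print("stop",nm)
    for p in up(q,196,166): print(p.round(1),onplane(t,p,40).round(1),onplane(t,p,0).round(1))
P=cloud(t);
R=P[160:205,190:262].reshape(-1,3);R=R[(R[:,2]>30)&(R[:,2]<46)];print("stop cloud",len(R),R.mean(0).round(1))
Q=R-R.mean(0);print(np.linalg.svd(Q[:,:2])[2].round(3),R.min(0).round(1),R.max(0).round(1))
a=crop(t,320,175,372,227,8);b=crop(s,250,150,300,210,8)
o=np.zeros((480,800,3),np.uint8);o[:416,:416]=a;o[:480,400:800]=b;cv2.imwrite("pics/crop2.png",o)
P=cloud(t);R=P[175:227,320:372].reshape(-1,3)
for lo,hi in((55,64),(105,125)):
    r=R[(R[:,2]>lo)&(R[:,2]<hi)];print(lo,len(r),np.median(r,0).round(1),r.min(0).round(1),r.max(0).round(1),cv2.minAreaRect(r[:,:2].astype(np.float32)))
```

```text
plinth [[219.69, 226.19], [235.94, 238.19], [218.44, 257.81], [201.56, 245.56]]
[[530.3 144.2  58. ]] [[534.7 147.5  33. ]]
[[505.3 102.4  58. ]] [[509.2 104.8  33. ]]
[[455.  137.9  58. ]] [[457.7 141.1  33. ]]
[[479.9 181.1  58. ]] [[483.2 185.2  33. ]]
stop bright
[199.3 179.6] [[644.9 210.8  40. ]] [[655.9 218.4   0. ]]
[206.7 171.8] [[666.5 195.2  40. ]] [[678.3 202.3   0. ]]
[247.9 184.3] [[644.6  90.   40. ]] [[655.6  93.4   0. ]]
[250.4 186.6] [[639.5  83.3  40. ]] [[650.3  86.4   0. ]]
[247.1 195.8] [[615.3  89.   40. ]] [[625.3  92.3   0. ]]
stop all
[199.3 179.6] [[644.9 210.8  40. ]] [[655.9 218.4   0. ]]
[206.7 171.8] [[666.5 195.2  40. ]] [[678.3 202.3   0. ]]
[247.9 184.3] [[644.6  90.   40. ]] [[655.6  93.4   0. ]]
[250.4 186.6] [[639.5  83.3  40. ]] [[650.3  86.4   0. ]]
[245.2 197.7] [[610.2  93.1  40. ]] [[620.   96.5   0. ]]
[202.3 184.2] [[633.9 201.9  40. ]] [[644.5 209.2   0. ]]
stop cloud 160 [638.2 148.2  39.5]
[[ 0.088  0.996]
 [ 0.996 -0.088]] [617.3  92.9  30.2] [706.9 209.2  45.9]
55 441 [ 610.7 -147.3   60.8] [ 579.4 -188.9   55.1] [ 654.6 -116.2   63.9] ((616.279296875, -152.53915405273438), (59.935550689697266, 61.248870849609375), 71.65345001220703)
105 87 [ 613.9 -151.4  115.7] [ 604.  -163.5  105. ] [ 629.8 -140.3  124. ] ((616.5564575195312, -152.55577087402344), (19.821746826171875, 22.125486373901367), 71.90813446044922)
```

View pics/crop2.png

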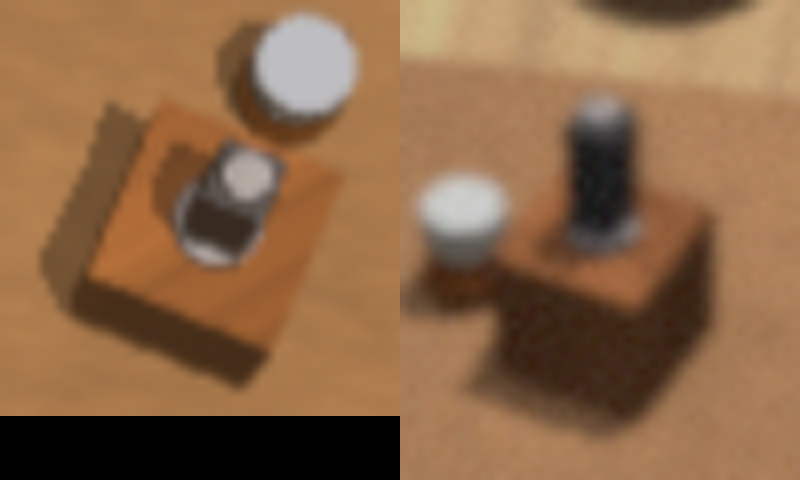

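The gauge stands near (616,-152). Its grip edges are parallel to the block's (about 72°), seen at crop (235,200). Plinth edges measure 50 × 64 mm as they should, centre (494.7,142.8), x axis at 149°. Next come the stop line fits and an IK check.

```bash
cat >> h.py <<'E'
def down(deg):
    a=np.radians(deg);c,s=np.cos(a),np.sin(a);return np.array([[c,s,0],[s,-c,0],[0,0,-1.]])
def tilted(stopdeg,k):
    "tool z into the slope; k quarter turns about it"
    a=np.radians(stopdeg);S=np.array([[np.cos(a),-np.sin(a),0],[np.sin(a),np.cos(a),0],[0,0,1]])
    z=np.array([.5,0,-np.sqrt(3)/2]);x=np.array([np.sqrt(3)/2,0,.5]);y=np.cross(z,x)
    b=k*np.pi/2;X=np.cos(b)*x+np.sin(b)*y
    return S@np.c_[X,np.cross(z,X),z]
E
python3 - <<'E'
from h import *
from workcell import inverse_kinematics as ik
t=load("top0.npz");g=cv2.cvtColor(t["image"],cv2.COLOR_BGR2HSV).astype(float)
top,foot=[],[]
for u in range(204,245):
    v0=182+(u-204)*(196-182)/41.; vs=np.arange(v0-7,v0+8,.125)
    V=np.interp(vs,np.arange(420),g[:,u,2]);S=np.interp(vs,np.arange(420),g[:,u,1])
    i=np.argmin(np.gradient(V)[:90]);top.append((u,vs[i]))
    j=np.argmax(np.gradient(S)[i:i+50])+i;foot.append((u,vs[j]))
for n,p,z in(("top",top,40),("foot",foot,0)):
    W=onplane(t,p,z);l=cv2.fitLine(W[:,:2].astype(np.float32),cv2.DIST_HUBER,0,.01,.01).ravel()
    print(n,l.round(3),np.degrees(np.arctan(l[1]/l[0])).round(2),"x at y=150",(l[2]+(150-l[3])*l[0]/l[1]).round(1), np.abs((W[:,:2]-l[2:])@[l[1],-l[0]]).mean().round(2))
P=cloud(t);R=P[165:202,194:256].reshape(-1,3);R=R[(R[:,2]>34)&(R[:,2]<46)&(R[:,0]<670)]
l=cv2.fitLine(R[:,:2].astype(np.float32),cv2.DIST_HUBER,0,.01,.01).ravel();d=(R[:,:2]-l[2:])@l[:2];e=l[2:]+l[:2]*(np.percentile(d,1)+np.percentile(d,99))/2
print("cloud top",len(R),l.round(3),np.ptp(d),e)
s=load("side0.npz");P=cloud(s);R=P[230:300,215:270].reshape(-1,3);R=R[(R[:,2]>34)&(R[:,2]<46)]
l=cv2.fitLine(R[:,:2].astype(np.float32),cv2.DIST_HUBER,0,.01,.01).ravel();d=(R[:,:2]-l[2:])@l[:2];e=l[2:]+l[:2]*(np.percentile(d,1)+np.percentile(d,99))/2
print("cloud side",len(R),l.round(3),np.ptp(d),e)
for n,p,ths in(("pick",(494.7,142.8,9),(149.1,-30.9)),("place",(598,158,9),(-13.7,166.3)),("gauge",(616.4,-152.5,69),(71.8,161.8,251.8,-18.2))):
    for th in ths:
        q=ik(p,down(th));print(n,th,None if q is None else np.round(q,2))
for k in range(4):
    q=ik((555,160,100),tilted(-13.7,k));print("press",k,None if q is None else np.round(q,2))
E
```

```text
top [2.08000e-01 9.78000e-01 6.29578e+02 1.47502e+02] 77.97 x at y=150 630.1 0.59
foot [2.16000e-01 9.76000e-01 6.31909e+02 1.51702e+02] 77.54 x at y=150 631.5 0.62
cloud top 125 [2.08000e-01 9.78000e-01 6.31059e+02 1.50910e+02] 117.88005815517381 [631.21599315 151.64858981]
cloud side 145 [ 1.00000e+00 -2.90000e-02  6.76905e+02  1.44601e+02] 102.28276998380028 [669.46471472 144.81798443]
pick 149.1 [ 0.08  0.74 -0.65  2.    0.74  0.65 -0.03]
pick -30.9 [-0.4   0.66  0.01  2.02 -0.01  0.46 -2.5 ]
place -13.7 [-0.29  0.77 -0.1   1.74  0.11  0.64 -2.26]
place 166.3 [ 0.13  0.88 -0.74  1.72  0.76  0.86  0.37]
gauge 71.8 [ 0.35  0.71 -0.3   1.67  0.27  0.8  -0.39]
gauge 161.8 [ 0.55  0.77 -0.63  1.65  0.55  0.9   0.96]
gauge 251.8 [-0.43  0.99  1.02  1.71 -0.98  1.03 -2.52]
gauge -18.2 [ 0.12  0.7   0.04  1.68 -0.04  0.76 -1.71]
press 0 None
press 1 [-0.26  0.52 -0.45  2.19  1.45  0.61  0.97]
press 2 [-0.28  0.52 -0.43  2.19  1.45  0.6  -0.6 ]
press 3 [-0.46  0.5  -0.2   2.2   1.42  0.49 -2.17]
```

Run:
```python
from h import *
from workcell import *
r=lambda:(lambda s:print(round(s["time"],2),s["eef_pos"].round(1),s["ft_force"].round(1),round(s["finger_gap"],1),round(s["gripper_force"],1),s["qpos"].round(2)))(read_state())
R=down(149.1);p=np.array([494.7,142.8])
movep([*p,110],R);r()
movel([*p,8],max_speed=120,guard=8);r()
clamp();r()
g=read_state()["finger_gap"]
assert 46<g<54
movel([*p,75]);r()
c=camera("top");cv2.imwrite("pics/held.png",c["image"])
a=np.radians(-12.2);x=np.array([np.cos(a),np.sin(a)])
q=np.array([631,151.5])-32*x
movep([*(q-12*x),75],down(-12.2));r()
movel([*(q-12*x),9.5],max_speed=80,guard=6);r()
print(movel([*(q+6*x),read_state()["eef_pos"][2]],max_speed=20,guard=6));r()
```

```text
2.78 [495. 142. 110.] [ 0.1  0.7 -0.4] 85.5 0.0 [ 0.18  0.59 -0.78  1.95  0.56  0.83  0.12]
3.78 [495.1 143.    8.5] [-0.  -0.2  0.9] 85.6 0.0 [ 0.08  0.74 -0.65  2.    0.74  0.65 -0.03]
4.23 [495.  142.7   8.6] [-2.1 -1.6 11. ] 48.6 60.9 [ 0.08  0.74 -0.65  2.    0.74  0.65 -0.03]
4.83 [494.6 142.4  74.5] [-0.3  0.  -1.6] 48.5 62.1 [ 0.14  0.64 -0.74  1.97  0.62  0.77  0.07]
6.89 [587.7 160.7  74.7] [ 0.4  0.4 -0.5] 48.6 62.1 [-0.35  0.66 -0.02  1.75  0.02  0.74 -2.16]
7.7 [587.1 160.6   8.7] [-2.4 -0.2 10.3] 48.6 63.2 [-0.35  0.76 -0.02  1.77  0.03  0.62 -2.17]
True
7.95 [587.1 160.6   8.7] [-2.3 -0.3  7.8] 48.4 63.1 [-0.35  0.76 -0.02  1.77  0.03  0.62 -2.17]
```

Run:
```python
from h import *
from workcell import *
r=lambda:(lambda s:print(round(s["time"],2),s["eef_pos"].round(1),s["ft_force"].round(1),round(s["finger_gap"],1)))(read_state())
a=np.radians(-12.2);x=np.array([np.cos(a),np.sin(a)]);q=np.array([631,151.5])-32*x
movel([*(q-12*x),10],max_speed=20);wait(.2);r()
print(movel([*(q+6*x),10],max_speed=25,guard=6));r()
e=read_state()["eef_pos"];print("along",(e[:2]-q)@x)
c=camera("top");cv2.imwrite("pics/p1.png",cv2.resize(c["image"][150:260,180:300],None,fx=5,fy=5,interpolation=cv2.INTER_CUBIC))
```

```text
8.42 [587.9 160.7   9.9] [-0.1 -0.5 -1.8] 48.5
True
8.92 [598.2 158.5   9.5] [-0.4 -0.2 -1.6] 48.4
along -1.5236208396302295
```

Run:
```python
from h import *
from workcell import *
r=lambda:(lambda s:print(round(s["time"],2),s["eef_pos"].round(1),s["ft_force"].round(1),round(s["finger_gap"],1)))(read_state())
a=np.radians(-12.2);x=np.array([np.cos(a),np.sin(a)]);q=np.array([631,151.5])-32*x
e=read_state()["eef_pos"]
print(movel([e[0],e[1],8.3],max_speed=15,guard=4));r()
open_gripper();r()
e=read_state()["eef_pos"];movel([e[0],e[1],100]);r()
b=q-66*x
movep([*b,100],down(-12.2));clamp()
movel([*b,14],max_speed=120);wait(.2);r()
print(movel([*(q-32*x),14],max_speed=25,guard=4));r()
e=read_state()["eef_pos"];print("along",(e[:2]-q)@x)
movel([*(b-10*x),14]);movel([*(b-10*x),120]);open_gripper()
movep([560,-60,200],down(-12.2));r()
for n in("top","side"):
    c=camera(n);np.savez(f"{n}1.npz",**{k:np.array(v) for k,v in c.items()})
    o=c["image"][150:260,180:300] if n=="top" else c["image"][220:320,200:340]
    cv2.imwrite(f"pics/{n}p.png",cv2.resize(o,None,fx=5,fy=5,interpolation=cv2.INTER_CUBIC))
```

```text
False
9.22 [598.3 158.3   8.8] [-4.4 -1.1  8.1] 48.8
9.68 [598.2 158.3   8.3] [-0.5 -0.6 -0.1] 85.6
10.43 [597.8 158.2  99.3] [-0.6  0.3  0.4] 85.2
12.63 [535.6 172.4  14.7] [ 0.3 -0.5  0.7] -0.0
False
14.14 [568.3 165.1  14. ] [0.5 0.6 0.5] 0.0
along -32.138082618059485
17.21 [559.9 -58.4 199.6] [ 0.3  0.2 -0.9] 85.4
```

View pics/topp.png

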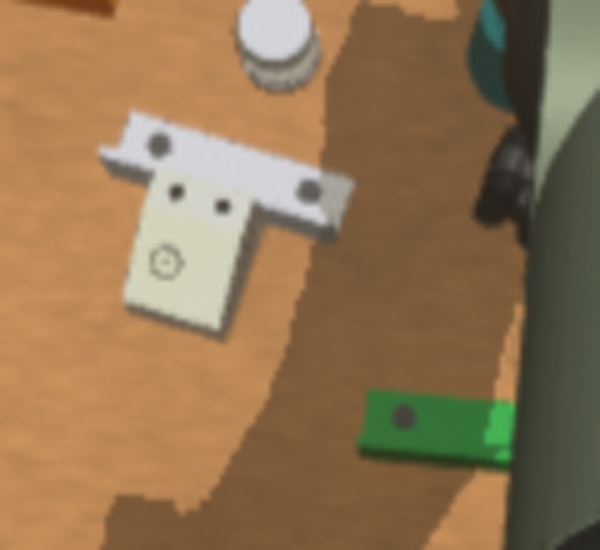

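View pics/sidep.png

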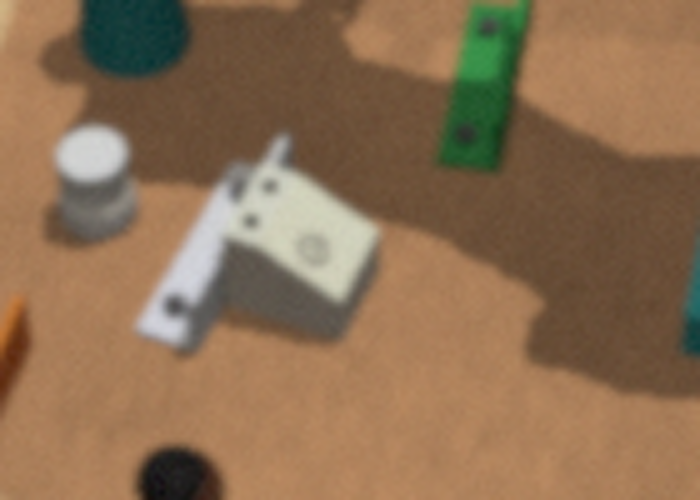

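The top crop shows the plinth upright with its back at the stop plate, from about (150,170) to (255,205), and the circle at (165,262). The side crop agrees. The push met no resistance, so I'll measure whether a gap remains.

```bash
cat >> h.py <<'E'
def quad(c,u0,v0,u1,v1,F=8,sat=90,lo=140,hmin=12):
    o=cv2.resize(c["image"][v0:v1,u0:u1],None,fx=F,fy=F,interpolation=cv2.INTER_CUBIC)
    h=cv2.cvtColor(o,cv2.COLOR_BGR2HSV).astype(int)
    m=((h[...,0]>hmin)&(h[...,0]<60)&(h[...,1]<sat)&(h[...,1]>18)&(h[...,2]>lo)).astype(np.uint8)
    m=cv2.morphologyEx(m,cv2.MORPH_OPEN,np.ones((9,9)));m=cv2.morphologyEx(m,cv2.MORPH_CLOSE,np.ones((25,25)))
    k=max(cv2.findContours(m,0,1)[0],key=cv2.contourArea)
    q=cv2.approxPolyDP(cv2.convexHull(k),12,True)[:,0]
    return (q+.5)/F-.5+[u0,v0]
E
python3 - <<'E'
from h import *
t=load("top1.npz");s=load("side1.npz")
for n,c,b in(("top",t,(200,178,238,222)),("side",s,(238,245,282,290))):
    print(n)
    for p in quad(c,*b): print(p.round(1),onplane(c,p,58)[0].round(1),onplane(c,p,33)[0].round(1))
hsv=cv2.cvtColor(t["image"],cv2.COLOR_BGR2HSV);print(hsv[[191,205,182],[222,218,225]])
# circle centre: dark pixels on slope
o=cv2.resize(t["image"][195:210,206:220],None,fx=8,fy=8,interpolation=cv2.INTER_CUBIC);v=o.max(2).astype(float)
w=np.clip(np.median(v)-v-15,0,None);ys,xs=np.mgrid[:v.shape[0],:v.shape[1]]
p=[(xs*w).sum()/w.sum()/8+206-.44,(ys*w).sum()/w.sum()/8+195-.44];print("circle",np.round(p,1),onplane(t,p,45.3).round(1))
E
```

```text
top
[208.9 186.8] [624.1 181.8  58. ] [630.7 186.   33. ]
[227.8 195.9] [606.  133.7  58. ] [612.1 136.8  33. ]
[223.2 215.4] [557.1 139.   58. ] [562.1 142.3  33. ]
[204.1 209.8] [566.3 186.3  58. ] [571.5 190.5  33. ]
side
[256.9 253.6] [611.4 130.1  58. ] [616.7 109.6  33. ]
[275.7 265.2] [557.8 159.   58. ] [561.8 139.2  33. ]
[267.7 279.7] [568.8 206.6  58. ] [573. 188.  33.]
[246.1 267.7] [628.6 179.3  58. ] [634.3 160.1  33. ]
[248.1 261.6] [628.  159.4  58. ] [633.6 139.7  33. ]
[[ 30  11 200]
 [ 30  29 211]
 [114   6 215]]
circle [212.4 201.3] [[591.9 171.1  45.3]]
```

Run:
```python
from h import *
from workcell import *
r=lambda:(lambda s:print(round(s["time"],2),s["eef_pos"].round(1),s["ft_force"].round(1),round(s["finger_gap"],1)))(read_state())
a=np.radians(-12.2);x=np.array([np.cos(a),np.sin(a)]);q=np.array([631,151.5])-32*x
b=q-60*x
movep([*b,60],down(-12.2));clamp()
movel([*b,16],max_speed=120);r()
print(movel([*(q-34*x),16],max_speed=60,guard=5));r()
c=camera("side");np.savez("side2.npz",**{k:np.array(v) for k,v in c.items()})
cv2.imwrite("pics/push.png",cv2.resize(c["image"][190:310,220:340],None,fx=5,fy=5,interpolation=cv2.INTER_CUBIC))
```

```text
19.64 [541.1 171.   16.1] [ 0.7 -0.4  1.4] 0.2
False
20.23 [566.4 165.3  15.9] [-0.  -0.2  0.5] 0.1
```

View pics/push.png

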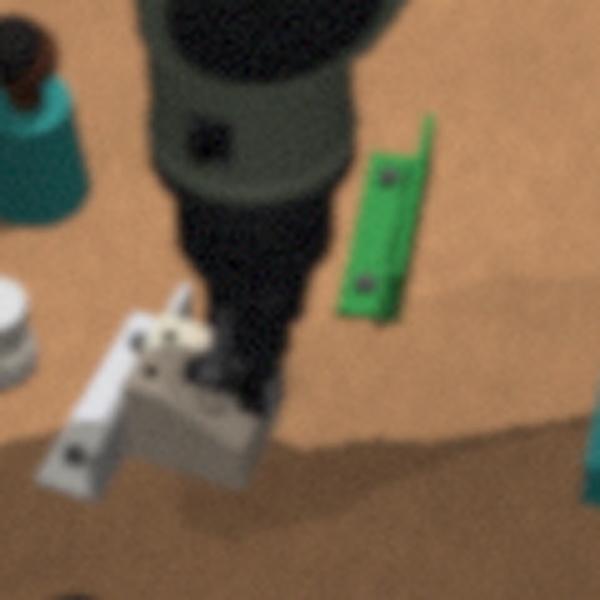

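The picture shows the closed fingers just behind the plinth's front edge, about (260,410), with the plinth upright against the stop. Pushing on slowly until contact.

Run:
```python
from h import *
from workcell import *
r=lambda:(lambda s:print(round(s["time"],2),s["eef_pos"].round(1),s["ft_force"].round(1),round(s["finger_gap"],1)))(read_state())
a=np.radians(-12.2);x=np.array([np.cos(a),np.sin(a)]);q=np.array([631,151.5])-32*x
for d in(-30,-27,-24,-21):
    g=movel([*(q+d*x),16],max_speed=25,guard=5);r();print(d,g)
    if g:break
e=read_state()["eef_pos"];print("along",(e[:2]-q)@x,"lat",(e[:2]-q)@[-x[1],x[0]])
```

```text
20.58 [570.5 164.6  16. ] [ 0.5  0.1 -0.3] 0.0
-30 False
20.85 [573.3 164.1  16.1] [-2.7  1.6  2.4] 0.1
-27 False
21.06 [573.4 164.2  15.8] [-6.   0.7 12.3] 0.1
-24 True
along -27.027008584924015 lat 0.25895705124923474
```

Run:
```python
from h import *
from workcell import *
a=np.radians(-12.2);x=np.array([np.cos(a),np.sin(a)]);q=np.array([631,151.5])-32*x
b=q-60*x
movel([*b,16],max_speed=250);movel([*b,110],max_speed=250);open_gripper()
movep([616.4,-152.5,170],down(71.8));s=read_state();print(s["time"],s["qpos"].round(2),s["eef_pos"].round(1))
for n in("top","side"):
    c=camera(n);np.savez(f"{n}3.npz",**{k:np.array(v) for k,v in c.items()})
    for p in quad(c,*((200,178,238,222) if n=="top" else (238,245,282,290))): print(p.round(1),onplane(c,p,58)[0].round(1),onplane(c,p,33)[0].round(1))
    if n=="top":A=cv2.resize(c["image"][168:228,193:253],None,fx=6,fy=6,interpolation=cv2.INTER_CUBIC)
    else:B=cv2.resize(c["image"][235:295,225:285],None,fx=6,fy=6,interpolation=cv2.INTER_CUBIC)
cv2.imwrite("pics/after.png",np.hstack([A,B]))
```

```text
24.325 [ 0.42  0.6  -0.42  1.59  0.27  1.   -0.39] [ 616.4 -151.6  169.9]
[208.8 186.3] [625.3 182.3  58. ] [631.9 186.5  33. ]
[228.3 195.4] [607.3 132.6  58. ] [613.5 135.7  33. ]
[222.7 215.4] [557.  140.2  58. ] [562.  143.5  33. ]
[203.8 209.4] [567.1 187.   58. ] [572.4 191.3  33. ]
[256.8 253.1] [612.1 128.5  58. ] [617.4 108.   33. ]
[275.3 265.6] [558.5 160.3  58. ] [562.5 140.6  33. ]
[267.7 279.8] [568.7 207.   58. ] [572.9 188.3  33. ]
[245.9 267.6] [629. 179.  58.] [634.7 159.7  33. ]
[249.1 259.7] [626.8 153.1  58. ] [632.4 133.2  33. ]
```

View pics/after.png

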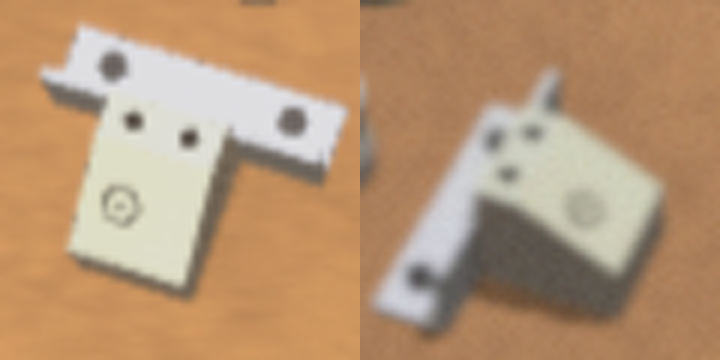

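The combined crop shows the plinth flush along the plate (back edge in line at about (110,95)-(230,130)), circle intact at (121,206), angle 77.7–78° against the stop's 77.7°. Taking the gauge next.

Run:
```python
from h import *
from workcell import *
r=lambda:(lambda s:print(round(s["time"],2),s["eef_pos"].round(1),s["ft_force"].round(1),round(s["finger_gap"],1),round(s["gripper_force"],1),s["qpos"].round(2)))(read_state())
p=[616.4,-152.5]
R=down(71.8)
print(movel([*p,70],R,max_speed=90,guard=8));r()
clamp();r()
assert 16<read_state()["finger_gap"]<24
movel([*p,215],max_speed=150);r()
a=np.radians(-12.2);X=np.array([np.cos(a),np.sin(a),0])
M=np.array([590.7,168.4,45.2]);T=tilted(-12.2,2);z=T[:,2]
movep(M-z*125,T);r()
print((M-z*60).round(1),[None if inverse_kinematics(M-z*d,T) is None else 1 for d in(90,54)])
for n in("top","side"):
    c=camera(n);np.savez(f"{n}4.npz",**{k:np.array(v) for k,v in c.items()})
    e=read_state();tip=e["eef_pos"]+e["tool_rot"][:,2]*60
    Mw=c["cam_to_world"];k=np.linalg.inv(Mw)@[*tip,1];u=c["cx"]+c["fx"]*k[0]/-k[2];v=c["cy"]+c["fy"]*k[1]/k[2];print(n,"tip px",u,v)
    u,v=int(u),int(v);o=cv2.resize(c["image"][v-35:v+35,u-35:u+35],None,fx=5,fy=5,interpolation=cv2.INTER_CUBIC)
    cv2.circle(o,(177,177),3,(0,0,255),1);A=o if n=="top" else np.hstack([A,o])
cv2.imwrite("pics/tip.png",A)
```

```text
False
25.68 [ 616.8 -152.6   70.6] [ 0.6 -0.3  0.9] 85.3 0.0 [ 0.4   0.72 -0.38  1.66  0.34  0.82 -0.44]
26.3 [ 616.4 -152.5   70.2] [-1.2  0.2  4.6] 18.5 61.1 [ 0.4   0.72 -0.38  1.66  0.34  0.82 -0.45]
27.42 [ 615.9 -152.5  214. ] [ 0.3 -0.4 -1.7] 18.8 60.5 [ 0.43  0.56 -0.43  1.55  0.25  1.09 -0.37]
28.77 [530.4 180.7 153.6] [ 0.1 -0.2 -1.3] 19.1 60.6 [-0.31  0.4  -0.46  2.19  1.23  0.63 -0.41]
[561.4 174.7  97.2] [1, 1]
top tip px 206.27659320661394 208.91707893061886
side tip px 273.51766920200436 258.5256344512068
```

View pics/tip.png

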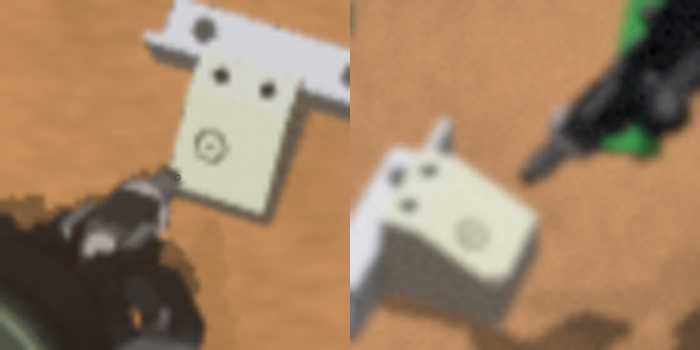

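The gauge is held square. Its tip is at the predicted red dot in both views: top crop (177,177), side crop (526,177). The circle is at top (212.2,201.9) and side (262.2,269.4). I'll triangulate the circle, then approach.

Run:
```python
from h import *
from workcell import *
t=load("top4.npz");s=load("side4.npz")
def circ(c,u0,v0,r=5):
    o=cv2.resize(c["image"][v0-r:v0+r+1,u0-r:u0+r+1],None,fx=8,fy=8,interpolation=cv2.INTER_CUBIC);g=o.max(2).astype(float)
    w=np.clip(np.percentile(g,80)-g-12,0,None);ys,xs=np.mgrid[:g.shape[0],:g.shape[1]]
    return np.array([(xs*w).sum()/w.sum()/8-.44+u0-r,(ys*w).sum()/w.sum()/8-.44+v0-r])
A=[];b=[]
for c,uv in((t,(212,202)),(s,(262,269))):
    p=circ(c,*uv);M=c["cam_to_world"];d=(M[:3,:3]@rays(c,p)[0]);d/=np.linalg.norm(d);Q=np.eye(3)-np.outer(d,d)
    A.append(Q);b.append(Q@M[:3,3]);print(p.round(1),onplane(c,p,45)[0].round(1))
X=np.linalg.lstsq(np.vstack(A),np.hstack(b),rcond=None)[0];print("mark",X.round(1))
M=np.array([590.7,168.4,45.2]);T=tilted(-12.2,2);z=T[:,2]
movel(M-z*66,T,max_speed=80);wait(.3)
f=[]
for i in range(15): wait(.02);f.append(read_state()["ft_force"]@z)
e=read_state();print(e["time"],np.mean(f),np.std(f),(e["eef_pos"]-(M-z*66)).round(2),np.degrees(np.arccos(e["tool_rot"][:,2]@z)))
```

```text
[212.6 201.6] [591.3 170.5  45. ]
[260.6 270.6] [593.7 172.2  45. ]
mark [592.9 170.8  42.9]
30.3083 0.8132064727843137 0.6017649197049313 [-0.    0.04  0.06] 0.005404589899636339
```

Run:
```python
from h import *
from workcell import *
M=np.array([591.2,169.3,45.2]);T=tilted(-12.2,2);z=T[:,2]
def F(n=20):
    f=[]
    for i in range(n): wait(.02);f.append(read_state()["ft_force"]@z)
    return np.mean(f)
movel(M-z*63,T,max_speed=30);wait(.2);f0=F();print("base",f0)
for d in(60,58,56,54):
    movel(M-z*d,max_speed=15);wait(.15);e=read_state();print(round(e["time"],2),d,(F()-f0).round(2),(M-e["eef_pos"])@z)
A=[]
for n,(u,v) in(("top",(213,202)),("side",(262,268))):
    c=camera(n);np.savez(f"{n}5.npz",**{k:np.array(v) for k,v in c.items()})
    A.append(cv2.resize(c["image"][v-25:v+25,u-25:u+25],None,fx=8,fy=8,interpolation=cv2.INTER_CUBIC))
    print(n,np.abs(quad(c,*((200,178,238,222) if n=="top" else (238,245,282,290))).round(1)).tolist())
cv2.imwrite("pics/press.png",np.hstack(A))
```

```text
base 0.8380478263530021
31.6 60 -0.76 60.016063743801865
32.37 58 -1.34 58.010207723866486
33.13 56 -1.98 56.00188378484239
33.9 54 -2.6 54.00846314825914
top [[208.9, 186.8], [228.1, 195.4], [222.8, 215.2], [212.3, 211.9], [205.7, 200.7]]
side [[256.7, 252.6], [275.4, 265.6], [274.9, 269.9], [266.2, 277.8], [245.2, 267.8], [247.1, 262.8]]
```

View pics/press.png

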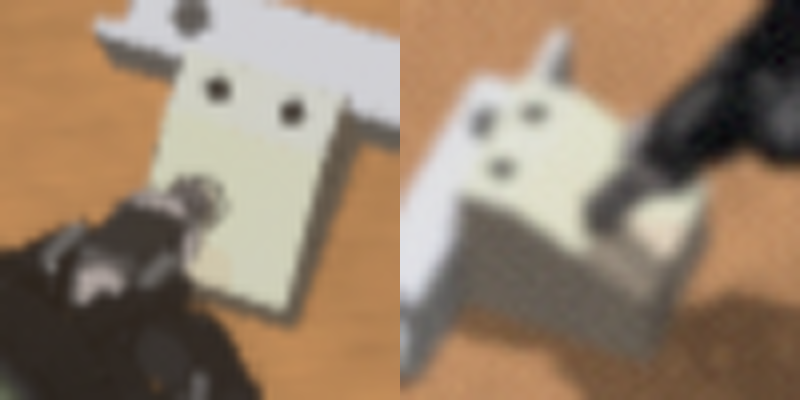

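The ball sits on the circle in both views: top crop (200,199) against circle centre (201,201), side crop (605,212) against (605,215). Force is 2.6 N, about half stroke, and the plinth is still against the stop.

```bash
python3 -c "
from workcell import *
print(finish_job(),read_state()['time'])"
```

```text
the job is handed in; nothing more can be done
the job is handed in; nothing more can be done
```

I handed the job in at about 34 s with the plinth against the middle of the stop (a gap of up to about 1 mm can't be ruled out from the images) and the gripped gauge pressing square on the circle at about 2.6 N, roughly half stroke.

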